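Clamp a culture bottle with the inner knob of a dual control

ROBOT

A 6-joint arm with a two-finger parallel gripper is mounted at the origin on a cart in front of the work surface, level with it; the furniture and walls round the work are solid. World frame = base frame: x ahead of the robot, y to its left, z up, the work surface at z = 0. Lengths are in m, angles in degrees, forces in N, time in s.
With the tool pointing down it reaches from about 0.35 to 0.875 m from the base axis. Payload 4.2 kg.
Tool frame: the origin (TCP) lies at the very end of the fingers, on their centre line; the grasp point (between the pads) lies 19 mm behind it; z points along the fingers, y is the line along which they close (so a half turn about z gives the same grasp; the last joint's range is limited). The gripper opens to 87 mm and grips with 3 to 60 N. Pads are 19 mm wide; open, the fingers measure 117 mm over their backs; the gripper's body (75 mm by 190 mm) begins 51 mm behind the grasp point.
Start: joints at [-52.678, 22.042, 0.453, 0, -68.411, -14.817], TCP at [0.239, -0.577, 0.223] pointing down, gripper open.
Joint ranges: [-179.83, 179.83], [-69.29, 118.12], [-61.27, 80.66], [-181.25, 117.63], [-171.15, -9.14], [-177.46, 177.46]. Speed limits (degrees/s): [159.86, 159.86, 180, 180, 180, 180].

INTERFACE

Orientations are given as a 3x3 rotation matrix whose columns are the frame's x, y, z axes.
In Python, from station import sense, optics, r gives the robot as it stands. The module is installed in compiled form; this text tells all that it offers.
- The arm moves only by the shell command python3 -m pendant 'ROWS' [OPENING]. ROWS is JSON, a list that holds one entry, the list of rows, each a list of 4 numbers: the shift along the tool's x, y, z normalised to -1 to 1, where 1 is 100 mm, then the turn about the tool's z normalised to -1 to 1, where 1 is 2 rad. A call has 1 to 8 rows; each row is the pose to reach, as a shift and turn from the pose commanded when the call began, along the tool's axes at that moment; what a row does not reach only later rows make up. A row lasts 1/10 s, in which the tool goes at most 50 mm and 8.59 degrees, less where a joint would pass 70% of its speed; a pose out of reach is approached as far as the arm can. A call with a number of a shift or a turn outside -1 to 1 is refused whole. A call with a gripper value outside its range is refused whole. OPENING is the closure, from 0 (fully open) to 1 (shut), set as the call begins (- or left out, the last holds). The fingers move at their own pace and stop on an object; the grip force is fixed at half the most. Time passes only in rows, so rows that repeat a pose let the fingers close. It gives the time, the measured TCP pose, the force, the opening and the grip force at its end, in the units of the state.
- sense(): the state, without advancing time (a new reading comes with each control period).
- optics.capture(name): name is "scene" or "top" or "wrist"; returns the picture (400x640x3 uint8, red, green, blue); there is no depth.
- optics.get_calibration(name): a dict with "camera_matrix" (3x3 intrinsics, pixels), "distortion" ([k1, k2, p1, p2, k3] as OpenCV has them; the pictures are not rectified), "camera_from_world" (4x4, takes a point from world to camera coordinates). Camera axes: x right, y down, z forward; pixel columns grow to the right and rows downward; lengths in m; the calibration is good to about 2 mm. A picture is of the moment at which its call begins: read the wrist's pose just before it. get_calibration takes no time and is no camera call; for the wrist camera it gives the pose at the moment of the call.
- r.finish_job(): hands the job in; it is judged then, once.
The state is a dict: "time_s": time; "joints": joint angles; "joint_velocities": joint speeds; "effort": joint torques, N m; "tcp_pos": TCP position; "ee_rot": TCP orientation; "wrist_force": force on the tool from outside, world axes, zero at the start; "moment": the same for the moment, N m; "gripper_width": opening from 0.0 (shut) to 1.0 (fully open); "gripper_force": force on a finger pad.
Only numpy, scipy, OpenCV 4.12 (cv2) and the standard library are available. Lean on these libraries where they do the work, as an engineer would, in place of code of your own. Each camera call takes 0.05 s, during which the arm holds its last target. There are 200 camera calls.

TASK

Stand the culture bottle upright on the seat of the bottle clamp, let go of it, then turn only the small inner knob on top of the clamp clockwise until the sliding jaw holds the bottle snugly against the back stop - feel for it and stop gently, the glass must not be over-squeezed. Leave the outer ring under the knob exactly as it is set, and do not disturb the other things on the bench.

Things in the scene. Friction and masses are not known exactly. Their poses are not given: they have to be found in the camera images.
- clamp: bottle clamp fixed to the bench: aluminium base plate 100 x 250 x 12 mm, white gear housing (92 x 92 mm, top at 66 mm) at its -y end with the dual control on top, sliding jaw in the middle, dark V back stop near its +y end. Origin: middle of the underside, at bench height; y points from housing to stop, the way the jaw closes; z up. Knob axis at y = -75 mm, seat at y = +30 mm
- seat (a point): where the bottle's axis should stand when put down: point on the top face of the base plate, 12 mm above the bench, axes as the clamp's. In front of it (-y) the open jaw, 48 mm wide, top 62 mm above the bench, with a 42 mm wide spring-backed rubber pad: 5 mm free between pad and bottle. Behind it 2.5 to 12.5 mm free to the back stop
- stop_mid (a point): the V back stop, dark steel, about 60 mm wide, top 68 mm above the bench. The point (fixed on the clamp, 37.5 mm along its y, 40 mm above the bench) is where the axis of a bottle pushed home in the V lies on average; the stop itself is slid up to 5 mm either way along y each time, so how far to turn the knob must be felt
- knob_grip (a point): small inner knob: point on its vertical axis, 92 mm above the bench, 7 mm below the knob's top. Black wing: bar 26 mm long (own x axis), 12 mm thick (own y axis), standing 19 mm proud of the outer ring's top face (80 mm above the bench), with a low hub 20 mm across and 3 mm high at its foot. Axes turn with the knob; at angle 0 they are parallel to the clamp's
- knob (a joint): inner knob's angle in rad: 0 at the start (jaw open), grows clockwise seen from above, stop at 1.6; jaw closes 15 mm per rad. Steady friction about 0.15 N m, stays where left. Bottle is home at about 0.5 to 1.2 rad; from there each N of squeeze adds 0.015 N m (about 1.3 N m per rad). Snug: 5 to 12 N, so 0.08 to 0.18 N m over the free-running torque; best 8 N; never over 16 N
- ring_mark (a point): painted stroke near the rim of the outer ring's top face, 24 mm from the common axis, 80 mm above the bench. The ring is a grey knurled disc 54 mm across and 12 mm high round the foot of the inner knob and turns very easily (0.004 N m); its setting differs each time and must not change
- bottle_center (a point): the culture bottle, loose, brown glass, about 0.12 kg: body 34 mm across up to 70 mm above its underside, then a neck with cap, 18 mm across to grasp, from 70 to 117 mm. Point on its axis half-way up (58.5 mm above its underside), z along the axis
- cup_center (a point): specimen cup with lid, bystander, 65 mm across, 67 mm tall; point at its centre
- dish: petri dish, bystander, 91 mm across, 15 mm high; origin at the centre of its underside
- timer_center (a point): bench timer, bystander, 36 x 68 x 64 mm; point at its centre
Mind the look-alikes: they are no part of the job. Of the things that look like the part that bears bottle_center, the smaller one is meant.

How it is judged:
By the outcome, as a careful person would: the job done as asked, in the order asked, and still so for the second after the job is handed in, with the robot touching nothing.
It also fails if it takes over 67 s, if anything falls off the work surface, if the arm or the gripper's body presses on something with over 40 N, if the wrist force passes 120 N, or if a joint passes its speed limit or range.

## Working session

There is one attempt and no reset: what is moved stays moved. The work goes in short steps, Python scripts to look and compute and a shell command to move; the robot and the scene stay as the last step left them, time stands still between calls to the robot, and variables do not carry over. Pictures are saved under pics/ and viewed, at most 10 in all, crops included, and the job is handed in when it is done.

```bash
mkdir -p pics; cat > h.py <<'E'
import numpy as np, cv2
from station import sense, optics, r
def snap(n,f):
    c=optics.get_calibration(n); im=optics.capture(n); cv2.imwrite(f'pics/{f}.png',im[:,:,::-1]); np.savez(f'pics/{f}.npz',K=c["camera_matrix"],D=c["distortion"],T=c["camera_from_world"]); return im
def ray(f,uv):
    z=np.load(f'pics/{f}.npz'); p=cv2.undistortPoints(np.array([[uv]],float),z['K'],z['D'])[0,0]
    T=z['T'];R=T[:3,:3]; return -R.T@T[:3,3], R.T@np.array([p[0],p[1],1])
def onz(f,uv,h):
    o,d=ray(f,uv); return o+d*(h-o[2])/d[2]
def tri(*a):
    A=0;b=0
    for f,uv in a:
        o,d=ray(f,uv); d=d/np.linalg.norm(d); P=np.eye(3)-np.outer(d,d); A=A+P; b=b+P@o
    return np.linalg.solve(A,b)
def proj(f,p):
    z=np.load(f'pics/{f}.npz'); T=z['T']
    return cv2.projectPoints(np.array([p],float),cv2.Rodrigues(T[:3,:3])[0],T[:3,3],z['K'],z['D'])[0][0,0]
E
python3 - <<'E'
from h import *
np.set_printoptions(precision=4,suppress=True)
a=snap('scene','s0');b=snap('top','t0')
cv2.imwrite('pics/both.png',cv2.resize(np.vstack([a,b])[:,:,::-1],(480,600)))
s=sense();print(s)
E
```

```text
{'time_s': 0.1, 'joints': array([-52.6768,  22.085 ,   0.3882,  -0.0251, -68.4104, -14.8155]), 'joint_velocities': array([-0.0409, -0.0609,  0.1507,  0.0774,  0.0899, -0.0156]), 'effort': array([  0.0001, -39.169 ,  18.7935,   4.2318,   0.0135,  -0.0001]), 'tcp_pos': array([ 0.2391, -0.5769,  0.2216]), 'ee_rot': array([[-0.9239, -0.3827, -0.0008],
       [-0.3827,  0.9239,  0.0017],
       [ 0.0001,  0.0019, -1.    ]]), 'wrist_force': array([-0.1088, -0.5915,  0.1477]), 'moment': array([-0.0138, -0.0147,  0.0224]), 'gripper_force': 0.0, 'gripper_width': 0.9982239176177277}
```

View pics/s0.png

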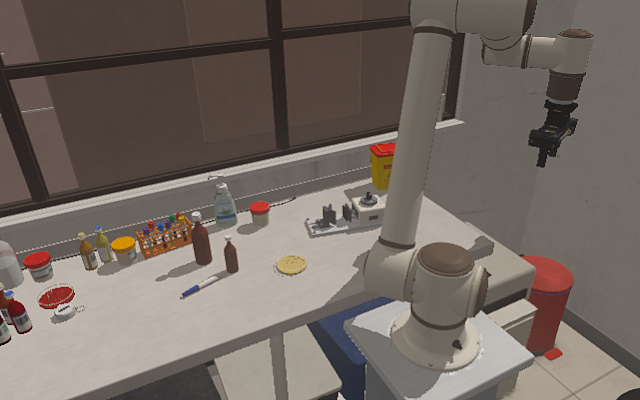

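View pics/t0.png

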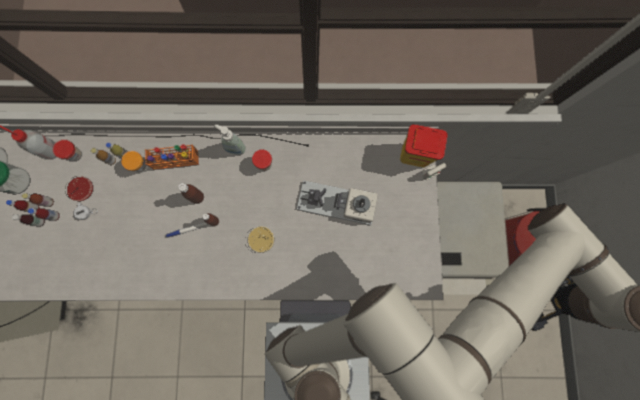

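Brown bottles: a large one at scene (201,240) / top (191,193), and a small one at scene (231,255) / top (211,219). The smaller fits the description. The clamp is at top (337,203), with its housing to the right. I'll confirm in one enlarged crop.

```bash
python3 - <<'E'
from h import *
s=cv2.imread('pics/s0.png');t=cv2.imread('pics/t0.png')
R=lambda im,x,y,w,h:cv2.resize(im[y:y+h,x:x+w],(400,300),interpolation=cv2.INTER_CUBIC)
cv2.imwrite('pics/c0.png',np.vstack([np.hstack([R(s,180,200,100,75),R(s,300,175,100,75)]),np.hstack([R(t,170,175,100,75),R(t,287,165,100,75)])]))
print('rough bottle',onz('t0',(208,222),0),'cap',onz('t0',(214,217),.117),'knob',onz('t0',(361,204),.099))
E
```

```text
rough bottle [0.46739781 0.35374797 0.        ] cap [0.46733588 0.30670197 0.117     ] knob [ 0.51106861 -0.1354515   0.099     ]
```

View pics/c0.png

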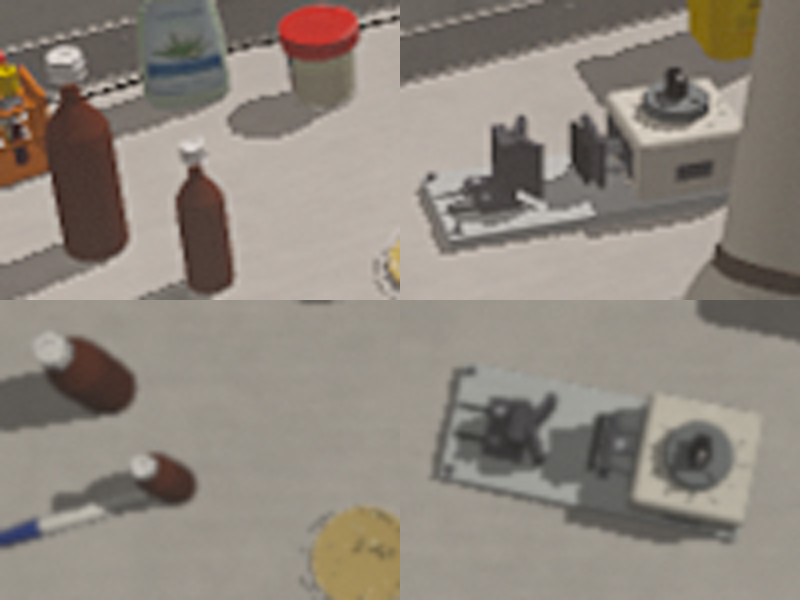

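The crop confirms it: the small brown bottle has its white cap at top (206,216) and scene (228,236). The clamp's knob is at top (362,201) and scene (369,194).

```bash
python3 - <<'E'
from h import *
np.set_printoptions(precision=4,suppress=True)
print('cap',tri(('t0',(205.5,215.6)),('s0',(228.4,235.8))))
print('base scene',onz('s0',(180+207/4,200+285/4),0))
print('knob',tri(('t0',(362,201.3)),('s0',(368.8,193.7))))
# clamp plate corners in top crop (z=.012)
for p in [(455,368),(437,478),(733,540)]:
    print(onz('t0',(287+(p[0]-400)/4,165+(p[1]-300)/4),.012))
c=sense(); T=optics.get_calibration('wrist')['camera_from_world']; 
cam=-T[:3,:3].T@T[:3,3]; print('wrist cam in tool',c['ee_rot'].T@(cam-c['tcp_pos']), 'axis',c['ee_rot'].T@T[:3,:3].T, optics.get_calibration('wrist')['camera_matrix'])
E
```

```text
cap [0.4716 0.3322 0.1147]
base scene [0.4672 0.3375 0.    ]
knob [ 0.5195 -0.1404  0.0947]
[0.5995 0.0518 0.012 ]
[0.5075 0.0658 0.012 ]
[ 0.4573 -0.1746  0.012 ]
wrist cam in tool [ 0.0732  0.0001 -0.1617] axis [[-0.0006 -0.9623 -0.272 ]
 [ 1.     -0.0008  0.0003]
 [-0.0005 -0.272   0.9623]] [[315.474    0.     323.4882]
 [  0.     315.474  196.7981]
 [  0.       0.       1.    ]]
```

```bash

P="python3 -m pendant"
python3 -m pendant '[[[-1,0.82,0,0],[-1,0.82,0,0],[-1,0.82,0,0]]]' 
python3 -m pendant '[[[-1,0.82,0,0],[-1,0.82,0,0],[-1,0.82,0,0]]]' 
python3 -m pendant '[[[-1,0.82,0,0],[-1,0.82,0,0],[-1,0.82,0,0]]]' 
python3 -m pendant '[[[-1,0.82,0,0],[-1,0.82,0,0],[-1,0.82,0,0]]]' 
python3 -m pendant '[[[-0.27,0.22,0.2,0.3],[-0.27,0.22,0.2,0.3],[-0.27,0.22,0.2,0.3],[-0.27,0.22,0.2,0.3],[-0.27,0.22,0.2,0.3],[-0.27,0.22,0.2,0.3]]]' 
python3 - <<'E'
from h import *
np.set_printoptions(precision=4,suppress=True)
snap('wrist','w1');s=sense();print(s['time_s'],s['joints'],s['tcp_pos'],s['ee_rot'])
print('big cap',tri(('t0',(183,187.5)),('s0',(196.7,213.7))),onz('s0',(203.7,262.5),0))
E
```

```text
time_s: 0.4
tcp_pos: [0.3007, -0.4608, 0.222]
ee_rot: [[-0.924, -0.383, -0.001], [-0.383, 0.924, 0.001], [0.0, 0.002, -1.0]]
wrist_force: [0.4, 0.3, 0.0]
gripper_width: 0.998
gripper_force: 0.0
time_s: 0.7
tcp_pos: [0.3618, -0.3466, 0.2223]
ee_rot: [[-0.923, -0.384, -0.0], [-0.384, 0.923, 0.001], [-0.0, 0.001, -1.0]]
wrist_force: [0.7, -0.7, 0.6]
gripper_width: 1.0
gripper_force: 0.0
time_s: 1.0
tcp_pos: [0.423, -0.2327, 0.2224]
ee_rot: [[-0.923, -0.385, 0.0], [-0.385, 0.923, 0.0], [-0.0, 0.0, -1.0]]
wrist_force: [1.1, -0.6, 0.2]
gripper_width: 0.997
gripper_force: 0.0
time_s: 1.3
tcp_pos: [0.4842, -0.1186, 0.2223]
ee_rot: [[-0.923, -0.385, 0.0], [-0.385, 0.923, 0.0], [-0.0, 0.0, -1.0]]
wrist_force: [0.3, -1.1, 0.5]
gripper_width: 1.001
gripper_force: 0.0
time_s: 1.9
tcp_pos: [0.4996, -0.0906, 0.2023]
ee_rot: [[-0.979, 0.203, -0.0], [0.203, 0.979, 0.0], [0.0, -0.0, -1.0]]
wrist_force: [0.1, -0.5, 0.2]
gripper_width: 0.999
gripper_force: 0.0
1.95 [   8.0569   11.5916  -17.5052   -0.0053  -60.924  -109.7832] [ 0.4996 -0.0906  0.2024] [[-0.9791  0.2033 -0.0004]
 [ 0.2033  0.9791  0.    ]
 [ 0.0004 -0.     -1.    ]]
big cap [0.5479 0.3905 0.1606] [0.5455 0.396  0.    ]
```

View pics/w1.png

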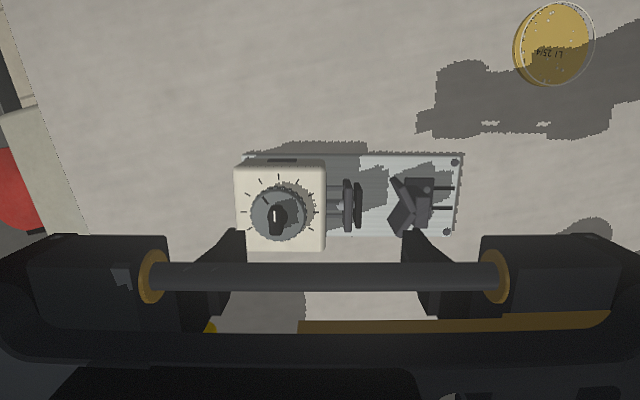

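The wrist view shows the knob at about (277,215), the pad at (355,203), the V stop at (410,205) and the base plate running right to (462,155). I'll take a second clamp view with the tool shifted, then go to the bottle. There I'll turn the tool so the gripper body stays clear of the large bottle.

```bash

python3 -m pendant '[[[-0.3,0.9,0,0],[-0.3,0.9,0,0],[-0.3,0.9,0,0],[-0.3,0.9,0,0]]]' |head -2
python3 -c "
from h import *
snap('wrist','w2')"
python3 -m pendant '[[[0.5,1,0,0],[0.5,1,0,0],[0.5,1,0,0]]]' |head -2
python3 -m pendant '[[[0.5,1,0,0],[0.5,1,0,0],[0.5,1,0,0]]]' | head -2
python3 -m pendant '[[[0.4,0.7,0,-0.43],[0.4,0.7,0,-0.43],[0.4,0.7,0,-0.43],[0.4,0.7,0,-0.43],[0.4,0.7,0,-0.43],[0.4,0.7,0,-0.43],[0.4,0.7,0,-0.43]]]' | head -2
python3 - <<'E'
from h import *
np.set_printoptions(precision=4,suppress=True)
snap('wrist','w3');s=sense();print(s['time_s'],s['joints'],s['tcp_pos'],s['ee_rot'])
print(proj('w3',[.47,.334,.117]))
a=cv2.imread('pics/w1.png')[140:260,225:475];b=cv2.imread('pics/w2.png')
print(proj('w2',[.5195,-.1404,.099]))
c=b[100:220,100:350]
cv2.imwrite('pics/c1.png',np.vstack([cv2.resize(a,(624,300),interpolation=cv2.INTER_CUBIC),cv2.resize(c,(624,300),interpolation=cv2.INTER_CUBIC)]))
E
```

```text
time_s: 2.35
tcp_pos: [0.5476, -0.0081, 0.2021]
time_s: 2.7
tcp_pos: [0.518, 0.1011, 0.2029]
time_s: 3.0
tcp_pos: [0.4901, 0.2097, 0.2029]
time_s: 3.7
tcp_pos: [0.4665, 0.2828, 0.2027]
3.75 [  48.2806   15.242   -12.5287    0.0018  -62.2446 -101.0799] [0.4664 0.283  0.2026] [[-0.7965 -0.6046 -0.0002]
 [-0.6046  0.7965 -0.0002]
 [ 0.0003 -0.0001 -1.    ]]
[369.1566 238.8547]
[169.0315 194.8533]
```

View pics/w3.png

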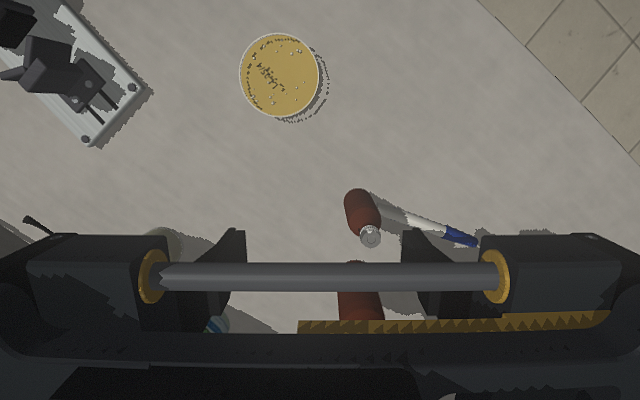

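View pics/c1.png

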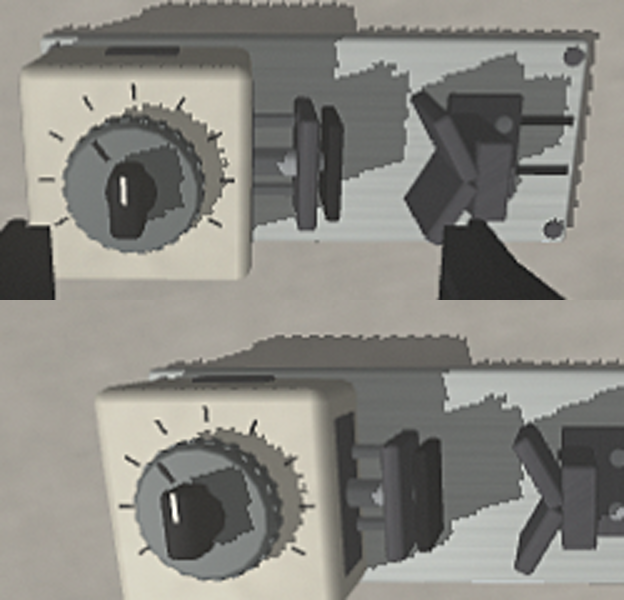

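The cap is at w3 (371,238), within 2 px of the prediction, and the large bottle is below it in the picture, away from the fingers. In the clamp crops, the ring centre is at about (131,187) and (204,208), and the ring mark at (101,151) and (170,173).

```bash
python3 - <<'E'
from h import *
np.set_printoptions(precision=4,suppress=True)
k=250/624
A=lambda x,y:(225+x*k,140+y*.4); B=lambda x,y:(100+x*k,100+y*.4)
print('cap',onz('w3',(371,237.5),.117),tri(('w3',(371,237.5)),('s0',(228.4,235.8)),('t0',(205.5,215.6))))
print('ring',tri(('w1',A(131,187)),('w2',B(204,208))),onz('w1',A(131,187),.08),onz('w2',B(204,208),.08))
print('mark',tri(('w1',A(101,151)),('w2',B(170,173))))
ang=lambda a,b:np.degrees(np.arctan2(b[1]-a[1],b[0]-a[0]))
e1,e2=onz('w1',A(340,38),.012),onz('w1',A(590,40),.012);print('plate edge',e1,e2,ang(e1,e2))
h=[onz('w1',A(*p),.066) for p in[(25,65),(243,55),(245,278),(30,278)]];print('housing',np.array(h),ang(h[0],h[1]),ang(h[3],h[2]),sum(h)/4)
c1,c2=onz('w1',A(573,57),.012),onz('w1',A(553,230),.012);print('bolts',c1,c2,ang(c2,c1)+90,(c1+c2)/2)
s=sense();print(s['ee_rot'].T@(onz('w3',(371,237.5),.117)-s['tcp_pos']))
E
```

```text
cap [0.4681 0.3345 0.117 ] [0.4697 0.3331 0.1162]
ring [ 0.5156 -0.1382  0.0753] [ 0.5148 -0.1376  0.08  ] [ 0.5144 -0.1354  0.08  ]
mark [ 0.4996 -0.1462  0.0756]
plate edge [ 0.4863 -0.0437  0.012 ] [0.5098 0.0675 0.012 ] 78.02625688576377
housing [[ 0.4628 -0.1687  0.066 ]
 [ 0.4762 -0.0859  0.066 ]
 [ 0.5673 -0.1041  0.066 ]
 [ 0.5493 -0.1916  0.066 ]] 80.8174769249956 78.40659566730452 [ 0.5139 -0.1376  0.066 ]
bolts [0.5161 0.059  0.012 ] [0.5985 0.0416 0.012 ] 258.09680131003535 [0.5573 0.0503 0.012 ]
[-0.0325  0.04    0.0856]
```

```bash

python3 -m pendant '[[[-0.32,0.4,0,0],[-0.32,0.4,0,0],[-0.32,0.4,0.4,0],[-0.32,0.4,0.7,0],[-0.32,0.4,1,0],[-0.32,0.4,1,0]]]' |head -2
python3 -m pendant '[[[0,0,0.24,0],[0,0,0.24,0],[0,0,0.24,0]]]'
python3 -m pendant '[[[0,0,0,0],[0,0,0,0],[0,0,0,0],[0,0,0,0],[0,0,0,0],[0,0,0,0],[0,0,0,0],[0,0,0,0]]]' 1
python3 -m pendant '[[[0,0,-0.03,0],[0,0,-0.1,0],[0,0,-0.5,0],[0,0,-1,0],[0,0,-1,0]]]' 1
python3 - <<'E'
from h import *
snap('wrist','w4')
im=cv2.imread('pics/w4.png'); cv2.imwrite('pics/c4.png',im[100:300,180:480])
E
```

```text
time_s: 4.35
tcp_pos: [0.4652, 0.3324, 0.0984]
time_s: 4.65
tcp_pos: [0.468, 0.3357, 0.0799]
ee_rot: [[-0.795, -0.607, 0.001], [-0.607, 0.795, 0.001], [-0.001, -0.0, -1.0]]
wrist_force: [0.2, 0.5, 0.8]
gripper_width: 1.003
gripper_force: 0.0
time_s: 5.45
tcp_pos: [0.4673, 0.3355, 0.0785]
ee_rot: [[-0.794, -0.607, -0.0], [-0.607, 0.794, -0.0], [0.0, -0.0, -1.0]]
wrist_force: [-0.1, -0.1, 0.6]
gripper_width: 0.353
gripper_force: 0.0
time_s: 5.95
tcp_pos: [0.4708, 0.3387, 0.1867]
ee_rot: [[-0.793, -0.609, 0.012], [-0.609, 0.793, 0.011], [-0.016, 0.001, -1.0]]
wrist_force: [1.3, -0.1, -0.9]
gripper_width: 0.198
gripper_force: 30.0
```

View pics/c4.png

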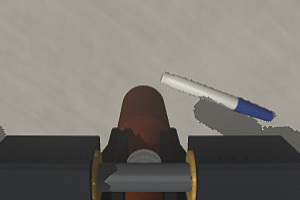

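The bottle is held at width 0.198, about 17 mm. It is seen between the fingers with its cap at crop (145,155) and its base edge near (143,88). I'll check tilt and hanging depth numerically.

```bash
python3 -m pendant '[[[0,0,0,0],[0,0,0,0]]]'; python3 - <<'E'
from h import *
im=snap('wrist','w5');s=sense();R=s['ee_rot'];p=s['tcp_pos'];print(p,R,s['joints'][5])
for d in (.078,.083,.088):
    for rr in (.017,):
        q=[proj('w5',p+R@np.array([a*rr,b*rr,d])) for a,b in((1,0),(-1,0),(0,1),(0,-1))]; print(d,np.round(q,1).tolist())
for d in(-.039,-.034,-.029): print(d,proj('w5',p+R@np.array([0,0,d])))
c=im[150:300,240:400,::-1]; cv2.imwrite('pics/c5.png',cv2.resize(c,(640,600),interpolation=cv2.INTER_CUBIC))
E
```

```text
time_s: 6.2
tcp_pos: [0.4664, 0.3347, 0.177]
ee_rot: [[-0.795, -0.607, -0.003], [-0.607, 0.795, -0.002], [0.003, -0.0, -1.0]]
wrist_force: [0.1, -0.2, -1.2]
gripper_width: 0.198
gripper_force: 30.0
[0.46651873 0.33473802 0.17685238] [[-7.94543097e-01 -6.07202460e-01 -2.53759669e-03]
 [-6.07197188e-01  7.94546986e-01 -2.58094513e-03]
 [ 3.58339603e-03 -5.09850565e-04 -9.99993450e-01]] -104.40631121984559
0.078 [[323.6, 182.6], [323.6, 223.5], [345.0, 203.4], [302.2, 203.4]]
0.083 [[323.6, 181.1], [323.6, 221.3], [344.6, 201.6], [302.6, 201.6]]
0.088 [[323.6, 179.7], [323.6, 219.3], [344.2, 199.8], [303.0, 199.9]]
-0.039 [323.84936236 281.21490552]
-0.034 [323.83115233 275.41954127]
-0.029 [323.81410156 269.9940933 ]
```

View pics/c5.png

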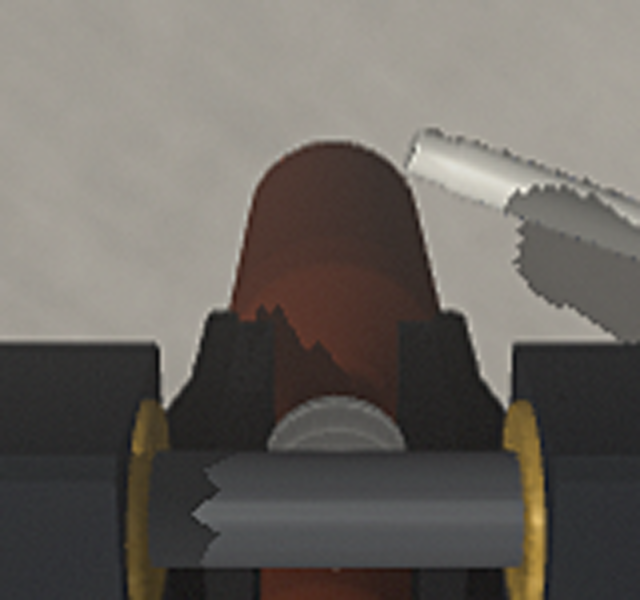

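The bottle seems slightly tilted, because the fingers were still closing when I lifted. I'll set it back down on the same spot, let it level, and regrip properly.

```bash

python3 -m pendant '[[[0,0,0.4,0],[0,0,0.8,0],[0,0,0.8,0],[0,0,0.8,0],[0,0,0.8,0]]]' |grep -E "tcp|wrist_f"
for i in 1; do
python3 -m pendant '[[[0,0,0.02,0],[0,0,0.04,0],[0,0,0.04,0]]]' |grep -E "tcp|wrist_f"
python3 -m pendant '[[[0,0,0.02,0],[0,0,0.04,0],[0,0,0.04,0]]]' |grep -E "tcp|wrist_f"
done
```

```text
tcp_pos: [0.4685, 0.3367, 0.1004]
wrist_force: [0.3, 0.0, -0.4]
tcp_pos: [0.4674, 0.3357, 0.0952]
wrist_force: [-0.4, 0.0, -1.5]
tcp_pos: [0.4671, 0.3353, 0.0902]
wrist_force: [0.5, -0.9, -2.0]
```

```bash

python3 -m pendant '[[[0,0,0.03,0],[0,0,0.03,0],[0,0,0.03,0]]]' |grep -E "tcp|wrist_f"
python3 -m pendant '[[[0,0,0.02,0],[0,0,0.02,0],[0,0,0.02,0]]]' |grep -E "tcp|wrist_f"
python3 -m pendant '[[[0,0,0.02,0],[0,0,0.02,0],[0,0,0.02,0]]]' |grep -E "tcp|wrist_f"
```

```text
tcp_pos: [0.4673, 0.3355, 0.0874]
wrist_force: [1.0, 0.7, -1.6]
tcp_pos: [0.4673, 0.3355, 0.0855]
wrist_force: [0.6, 0.5, -1.0]
tcp_pos: [0.468, 0.336, 0.0852]
wrist_force: [-1.6, -0.7, 4.1]
```

```bash

python3 -m pendant '[[[0,0,0,0],[0,0,0,0],[0,0,0,0],[0,0,0,0],[0,0,0.04,0],[0,0,0.04,0],[0,0,0.04,0]]]' 0.5 |grep -E "tcp|wrist_f|width"
python3 -c "
from h import *
snap('wrist','w6');snap('scene','s6')"
python3 -m pendant '[[[0,0,0,0],[0,0,0,0],[0,0,0,0],[0,0,0,0],[0,0,0,0],[0,0,0,0],[0,0,0,0],[0,0,0,0]]]' 1|grep -E "tcp|wrist_f|width|per_f"
python3 - <<'E'
from h import *
im=snap('wrist','w7');s=sense();R=s['ee_rot'];p=s['tcp_pos'];print(p)
for d in (p[2],):
  q=[proj('w7',p+R@np.array([a*.017,b*.017,d])) for a,b in((1,0),(-1,0),(0,1),(0,-1))]; print(d,np.round(q,1).tolist())
a=cv2.imread('pics/w7.png')[150:300,240:400]; b=cv2.imread('pics/s6.png');x,y=map(int,proj('s6',[.467,.335,.06]));print(x,y)
b=b[y-38:y+37,x-40:x+40]
cv2.imwrite('pics/c7.png',np.hstack([cv2.resize(c,(400,375),interpolation=cv2.INTER_CUBIC) for c in(a,b)]))
E
```

```text
tcp_pos: [0.4672, 0.3354, 0.0792]
wrist_force: [-0.1, -0.2, -0.2]
gripper_width: 0.498
tcp_pos: [0.4673, 0.3355, 0.0796]
wrist_force: [-0.0, -0.1, -0.7]
gripper_width: 0.195
gripper_force: 30.0
[0.46731507 0.33554938 0.0795497 ]
0.0795496970473101 [[323.7, 182.0], [323.7, 222.7], [344.9, 202.7], [302.4, 202.8]]
230 253
```

View pics/c7.png

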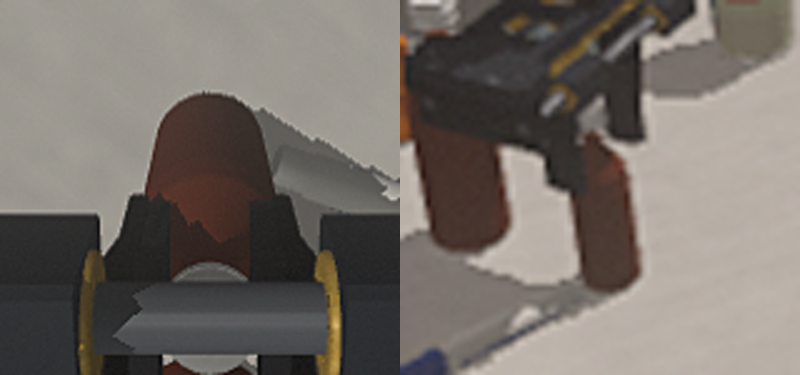

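The bottle stands upright, centred sideways between the fingers, and its body sits about 2 to 4 mm toward tool -x. I'll carry it to a point above the seat and align the tool with the clamp.

```bash

python3 -m pendant '[[[0,0,-0.3,0],[0,0,-0.7,0],[0,0,-1,0],[0,0,-1,0]]]' |grep -E "tcp|wrist_f|width"
python3 -m pendant '[[[0.2,-0.4,0,0],[0.4,-0.8,0,0],[0.5,-1,0,0],[0.5,-1,0,0]]]' |grep -E "tcp|width"
python3 -m pendant '[[[0.2,-0.4,0,0],[0.4,-0.8,0,0],[0.5,-1,0,0],[0.5,-1,0,0]]]' |grep -E "tcp|width"
python3 -m pendant '[[[0.2,-0.4,0,0],[0.4,-0.8,0,0],[0.5,-1,0,0],[0.5,-1,0,0]]]' |grep -E "tcp|width"
python3 -m pendant '[[[0.19,-0.36,0,0.43],[0.19,-0.36,0,0.43],[0.19,-0.36,0,0.43],[0.19,-0.36,0,0.43],[0.19,-0.36,0,0.43],[0.19,-0.36,0,0.43],[0.19,-0.36,0,0.43],[0.19,-0.36,0,0.43]]]' |grep -E "tcp|width"
python3 - <<'E'
from h import *
np.set_printoptions(precision=4,suppress=True)
im=snap('wrist','w8');snap('top','t8');s=sense();R=s['ee_rot'];p=s['tcp_pos'];print(s['time_s'],p,R,s['joints'])
cv2.imwrite('pics/c8.png',cv2.resize(im[130:280,200:440,::-1],(800,500),interpolation=cv2.INTER_CUBIC))
E
```

```text
tcp_pos: [0.4693, 0.3375, 0.1845]
wrist_force: [0.1, -0.2, -0.6]
gripper_width: 0.196
tcp_pos: [0.4875, 0.2227, 0.1783]
gripper_width: 0.203
tcp_pos: [0.509, 0.1141, 0.1786]
gripper_width: 0.197
tcp_pos: [0.5305, 0.0051, 0.1786]
gripper_width: 0.204
tcp_pos: [0.5372, -0.0327, 0.1792]
gripper_width: 0.194
12.4 [ 0.5372 -0.0332  0.1793] [[-0.9791  0.2033 -0.0003]
 [ 0.2033  0.9791  0.0001]
 [ 0.0003  0.     -1.    ]] [  13.7282   15.737   -15.4619   -0.0103  -58.8146 -115.4504]
```

View pics/c8.png

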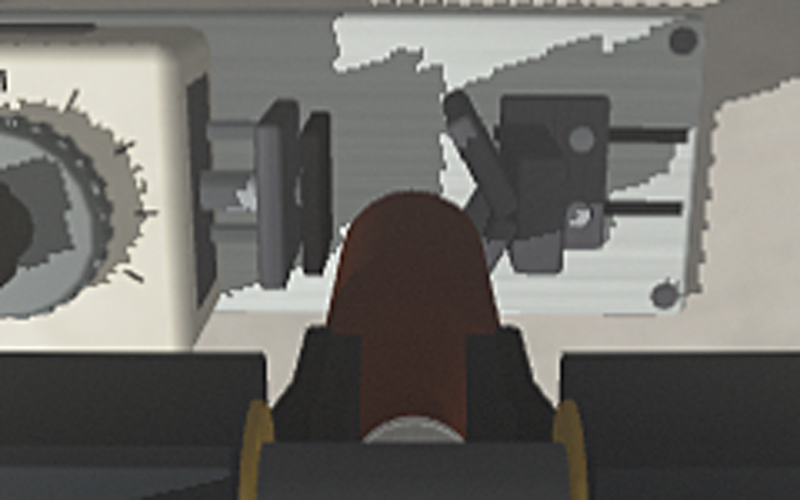

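c8 shows the bottle's front edge at (413,192), between the pad (face at about x=330) and the V stop (arm tip (457,92)). The bolts are at (683,40) and (665,296). I'll triangulate these against w1.

```bash
python3 - <<'E'
from h import *
np.set_printoptions(precision=4,suppress=True)
k=250/624
A=lambda x,y:('w1',(225+x*k,140+y*.4)); B=lambda x,y:('w2',(100+x*k,100+y*.4)); C=lambda x,y:('w8',(200+x*.3,130+y*.3))
a=np.radians(78.1); Y=np.array([np.cos(a),np.sin(a)]); X=np.array([Y[1],-Y[0]])
kn=np.array([.5147,-.1367])
def show(n,q): print(n,q,'clamp xy rel knob mm',np.round([1e3*(q[:2]-kn)@X,1e3*(q[:2]-kn)@Y],1))
show('bolt1',tri(A(573,57),C(683,40))); show('bolt2',tri(A(553,230),C(665,296)))
for p in [(683,40),(665,296)]: show('bolt z12',onz(*C(*p),.013))
show('padU',tri(A(340,110),C(330,113))); show('padL',tri(A(337,218),C(325,272)));show('padU2',tri(A(340,110),C(330,113),B(440,140)))
show('padL2',tri(A(337,218),C(325,272),B(437,250)))
show('Vtip',tri(A(418,93),C(457,93),B(522,127)))
show('ring',tri(A(131,187),B(204,208)))
show('tcp',sense()['tcp_pos'])
# far plate edge (top in image) and near edge (bottom)
show('edge top',onz(*C(400,12),.012)); show('edge bot',onz(*C(600,314),.012)); show('end',onz(*C(703,30),.012));show('end2',onz(*C(686,312),.012))
# bottle front base edge
s=sense();R=s['ee_rot'];p=s['tcp_pos']
for dx in(0,-.002,-.004): print(dx,[((proj('w8',p+R@np.array([dx+.017,0,.0795]))-[200,130])/.3).round(1)])
# mask silhouette of bottle width centre per row
E
```

```text
bolt1 [0.5155 0.0585 0.0136] clamp xy rel knob mm [-39.5 191.2]
bolt2 [0.5982 0.0415 0.0124] clamp xy rel knob mm [ 44.9 191.6]
bolt z12 [0.5154 0.0587 0.013 ] clamp xy rel knob mm [-39.6 191.4]
bolt z12 [0.5978 0.0415 0.013 ] clamp xy rel knob mm [ 44.6 191.5]
padU [ 0.5123 -0.0511  0.0366] clamp xy rel knob mm [-20.   83.3]
padL [ 0.5556 -0.0615  0.0492] clamp xy rel knob mm [24.6 82. ]
padU2 [ 0.513  -0.051   0.0336] clamp xy rel knob mm [-19.3  83.5]
padL2 [ 0.5566 -0.0614  0.0463] clamp xy rel knob mm [25.5 82.3]
Vtip [ 0.5156 -0.015   0.0247] clamp xy rel knob mm [-24.2 119.3]
ring [ 0.5156 -0.1382  0.0753] clamp xy rel knob mm [ 1.2 -1.3]
tcp [ 0.5372 -0.0332  0.1793] clamp xy rel knob mm [  0.6 105.9]
edge top [ 0.4895 -0.0256  0.012 ] clamp xy rel knob mm [-47.5 103.6]
edge bot [0.6001 0.0194 0.012 ] clamp xy rel knob mm [ 51.4 170.4]
end [0.5138 0.0655 0.012 ] clamp xy rel knob mm [-42.6 197.7]
end2 [0.6053 0.0478 0.012 ] clamp xy rel knob mm [ 50.6 199.2]
0 [array([405.9, 175.4])]
-0.002 [array([405.9, 183.7])]
-0.004 [array([405.9, 191.9])]
```

```bash
cat > rel.py <<'E'
from h import *
a=np.radians(78.1); Y=np.array([np.cos(a),np.sin(a)]); X=np.array([Y[1],-Y[0]]);s=sense();p=s['tcp_pos'];d=p[:2]-[.5147,-.1367]
print('t',s['time_s'],'rel',np.round([1e3*d@X,1e3*d@Y,1e3*p[2]],1),'F',s['wrist_force'].round(1),'M',s['moment'].round(3),'w',round(s['gripper_width'],3))
E
python3 -m pendant '[[[0.02,-0.015,0,0],[0.02,-0.015,0,0],[0.02,-0.015,0.3,0],[0.02,-0.015,0.5,0],[0.02,-0.015,0.5,0],[0.02,-0.015,0.5,0],[0.02,-0.015,0.5,0]]]' >/dev/null; python3 rel.py
```

```text
t 13.1 rel [ -0.2 103.9 130.9] F [ 0.6 -0.2 -1.6] M [-0.022 -0.016  0.019] w 0.196
```

```bash

python3 -m pendant '[[[0,0,0.15,0],[0,0,0.3,0],[0,0,0.3,0],[0,0,0.3,0],[0,0,0.3,0]]]' >/dev/null; python3 rel.py
python3 -m pendant '[[[0,0,0.03,0],[0,0,0.03,0],[0,0,0.03,0]]]' >/dev/null; python3 rel.py
python3 -m pendant '[[[0,0,0.02,0],[0,0,0.02,0],[0,0,0.02,0]]]' >/dev/null; python3 rel.py
```

```text
t 13.6 rel [ -0.2 103.9 100.9] F [-0.2 -0.6 -2.2] M [-0.01  -0.03   0.031] w 0.201
t 13.9 rel [ -1.2 103.6  96.7] F [ 0.5 -0.4 -1.3] M [-0.026 -0.002  0.   ] w 0.196
t 14.2 rel [ -1.3 103.6  94.5] F [ 0.1 -0.  -0.9] M [-0.017 -0.107 -0.046] w 0.194
```

```bash

python3 -m pendant '[[[0,0,0.015,0],[0,0,0.015,0],[0,0,0.015,0]]]' >/dev/null; python3 rel.py
python3 -m pendant '[[[0,0,0.015,0],[0,0,0.015,0],[0,0,0.015,0]]]' >/dev/null; python3 rel.py
```

```text
t 14.5 rel [ -1.3 103.6  93. ] F [ 0.1  1.  -1.4] M [-0.049 -0.023 -0.014] w 0.197
t 14.8 rel [ -1.1 103.6  91.6] F [ 0.5  0.2 -1.2] M [-0.05  -0.067 -0.006] w 0.196
```

```bash

python3 -m pendant '[[[0,0,0.01,0],[0,0,0.01,0],[0,0,0.01,0]]]' >/dev/null; python3 rel.py
```

```text
t 15.1 rel [ -0.8 103.6  91.5] F [-2.1  0.   5.1] M [ 0.006  0.507 -0.007] w 0.198
```

```bash

python3 -m pendant '[[[0,0,-0.01,0],[0,0,-0.01,0],[0,0,-0.01,0],[0,0,-0.01,0],[0,0,-0.01,0],[0,0,-0.01,0]]]' 0.5 >/dev/null; python3 rel.py
python3 -m pendant '[[[0,0,-0.2,0],[0,0,-0.5,0],[0,0,-1,0],[0,0,-1,0],[0,0,-1,0]]]' >/dev/null; python3 rel.py
python3 - <<'E'
from h import *
np.set_printoptions(precision=4,suppress=True)
im=snap('wrist','w9');a=np.radians(78.1); Y=np.array([np.cos(a),np.sin(a)]); X=np.array([Y[1],-Y[0]])
for c in ((0,104),(3,104)):
  b=np.array([.5147,-.1367])+c[0]*X*1e-3+c[1]*Y*1e-3
  print(c,'cap',proj('w9',[*b,.129]),'base front',proj('w9',[*(b-.017*X),.012]))
hsv=cv2.cvtColor(im,cv2.COLOR_RGB2HSV); m=((hsv[...,0]<12)|(hsv[...,0]>172))&(hsv[...,1]>90); m[:, :250]=0;m[:,400:]=0
n,l,st,ce=cv2.connectedComponentsWithStats(m[:300].astype(np.uint8)); i=1+np.argmax(st[1:,4]); print(st[i],ce[i])
for r in range(150,260,8):
  x=np.where(l[r]==i)[0]
  if len(x): print(r,x.min(),x.max())
print(im[180:235:4,323].tolist())
E
```

```text
t 15.7 rel [ -1.3 103.6  91.4] F [0.1 0.3 0.3] M [-0.022  0.015  0.023] w 0.497
t 16.2 rel [ -0.7 104.  192.9] F [-0.5  0.9 -1.5] M [-0.004  0.045  0.019] w 0.501
(0, 104) cap [322.232  209.9056] base front [322.3532 161.5166]
(3, 104) cap [322.2375 213.6817] base front [322.3566 164.2269]
[305 177  17  31 289] [311.9654 191.8927]
182 307 318
190 305 320
198 306 315
206 309 311
[[72, 56, 51], [73, 54, 51], [73, 57, 51], [75, 56, 50], [108, 107, 103], [97, 96, 94], [222, 220, 216], [222, 221, 215], [223, 221, 216], [191, 188, 181], [228, 226, 221], [183, 178, 167], [182, 178, 168], [180, 176, 167]]
```

```bash
python3 - <<'E'
import cv2,numpy as np
im=cv2.imread('pics/w9.png').astype(int)
g=im.sum(2)//3; rb=im[...,2]-im[...,0]
print('\n'.join(f'{y} '+''.join('#' if rb[y,x]>17 and g[y,x]<110 else ('O' if g[y,x]>205 else ('.' if g[y,x]>140 else ('-' if g[y,x]>75 else ' '))) for x in range(270,400)) for y in range(150,246,2)))
E
```

```text
150 ---------------------------------....---------------------------O............OO---------------------------------------------------
152 -----------------------------------------------------------------O.....OOO...-----------------------------------------------------
154 -----------------------------------------------------------------O..OO------------------------------------------------------------
156 -----------------------------------------------------------------.--   -----------------------------------------------------------
158 ----------------------------------------------------------------        ---------                               ------------------
160 ---------------        ------------------------------------------        --------                               ------------------
162 --------------         ----     ---------------------------------         -------                               ------------------
164 ------------           ---      ------------------      ---------    ----  ------                               ------------------
166 ----------------
[... 4679 characters left out ...]
       -.................
236                ..............................................................................                    -................
238                ..............................................................................                     -...............
240                ..............................................................................                      -..............
242                ..............................................................................                       -.............
244                ..............................................................................                        -............
```

The bottle stands free on the seat: cap centre at w9 (323,211) against a prediction of about (322,211), which is seat ±1 mm. Next I'll go above the knob and look before and after the half turn, because j6 needs the room.

```bash

python3 -m pendant '[[[-0.02,-0.5,0,0],[-0.02,-1,0,0],[-0.02,-1,0,0],[-0.02,-1,0,0]]]' >/dev/null; python3 -m pendant '[[[0,-0.05,0,0],[0,-0.05,0,0],[0,-0.05,0,0]]]' >/dev/null;python3 rel.py
python3 -c "
from h import *
snap('wrist','w10')"
python3 -m pendant '[[[0,0,0,-0.6],[0,0,0,-0.6],[0,0,0,-0.6],[0,0,0,-0.6],[0,0,0,-0.6],[0,0,0,-0.6],[0,0,0,-0.6],[0,0,0,-0.6]]]' >/dev/null
python3 -m pendant '[[[0,0,0,-0.6],[0,0,0,-0.6],[0,0,0,-0.6],[0,0,0,-0.6],[0,0,0,-0.6],[0,0,0,-0.6],[0,0,0,-0.6],[0,0,0,-0.6]]]' >/dev/null
python3 -m pendant '[[[0,0,0,-0.37],[0,0,0,-0.37],[0,0,0,-0.37],[0,0,0,-0.37],[0,0,0,-0.37],[0,0,0,-0.37],[0,0,0,-0.37],[0,0,0,-0.37]]]' >/dev/null;python3 rel.py
python3 - <<'E'
from h import *
np.set_printoptions(precision=3,suppress=True)
snap('wrist','w11');s=sense();print(s['time_s'],s['tcp_pos'],s['ee_rot'],s['joints'])
for f in('w10','w11'):
  u=proj(f,[*s['tcp_pos'][:2],.099]);print(f,u)
  im=cv2.imread(f'pics/{f}.png').astype(int); g=im.sum(2)//3; x0,y0=int(u[0])-58,int(u[1])-50
  print('x0',x0);print('\n'.join(f'{y} '+''.join('#' if g[y,x]<50 else ('+' if g[y,x]<90 else ('-' if g[y,x]<125 else('.' if g[y,x]<180 else ' '))) for x in range(x0,x0+116)) for y in range(y0,y0+96,2)))
E
```

```text
t 16.95 rel [  0.8  -0.6 191.3] F [ 0.9 -0.5  0.2] M [-0.091 -0.005  0.001] w 0.502
t 19.4 rel [  0.8  -1.2 191.5] F [-0.1 -0.1  0.4] M [-0.066  0.163  0.045] w 0.502
19.45 [ 0.515 -0.138  0.192] [[ 0.978 -0.209  0.   ]
 [-0.209 -0.978  0.   ]
 [ 0.    -0.    -1.   ]] [  2.432  14.628 -15.101  -0.001 -60.27   75.533]
w10 [321.677 198.806]
x0 263
148 ...........                                                .                                              ...-------
150 ...........                                                #.                                            ...--------
152 ...........                                                #.                                            ...--------
154 ...........                           -                    #.                   .                        ...--------
156 ...........                           -+.                                      +-                        ...--------
158 ...........                             #.                 .   --- ....-      #.                         ...--------
160 ...........           
[... 10192 characters left out ...]
............................................................................+#+++++++++##+#+###
236 ###################..............................................................................+#+++++++++########
238 ##################+..............................................................................+###+++++++#++###+#
240 ##################+..............................................................................+#####+#+++#+######
242 ###################..............................................................................##+#++##++++++#####
244 ###################..............................................................................####+##+++#++######
```

```bash
python3 - <<'E'
from h import *
a=np.radians(78.1); Y=np.array([np.cos(a),np.sin(a)]); X=np.array([Y[1],-Y[0]])
for c in ((0,-1),(1,-1),(2,-1),(3,-1)):
  b=np.array([.5147,-.1367])+c[0]*X*1e-3+c[1]*Y*1e-3
  for f in('w10','w11'):
    R=[proj(f,[*(b+.027*d),.08]).round(1) for d in(X,-X,Y,-Y)]; Bq=[proj(f,[*(b+.013*d),.099]).round(1) for d in(X,-X)]
    print(c,f,'rows',sorted(q[1] for q in R[:2]),'cols',sorted(q[0] for q in R[2:]),'bar',sorted(q[1] for q in Bq),Bq[0][0])
E
```

```text
(0, -1) w10 rows [np.float64(162.1), np.float64(220.4)] cols [np.float64(291.9), np.float64(352.2)] bar [np.float64(182.7), np.float64(212.6)] 321.9
(0, -1) w11 rows [np.float64(166.1), np.float64(223.9)] cols [np.float64(294.4), np.float64(354.5)] bar [np.float64(186.8), np.float64(216.4)] 324.5
(1, -1) w10 rows [np.float64(163.3), np.float64(221.4)] cols [np.float64(291.9), np.float64(352.1)] bar [np.float64(183.9), np.float64(213.7)] 321.9
(1, -1) w11 rows [np.float64(164.9), np.float64(222.9)] cols [np.float64(294.4), np.float64(354.5)] bar [np.float64(185.6), np.float64(215.3)] 324.5
(2, -1) w10 rows [np.float64(164.4), np.float64(222.5)] cols [np.float64(291.9), np.float64(352.1)] bar [np.float64(185.1), np.float64(214.8)] 321.9
(2, -1) w11 rows [np.float64(163.8), np.float64(221.9)] cols [np.float64(294.4), np.float64(354.5)] bar [np.float64(184.5), np.float64(214.2)] 324.4
(3, -1) w10 rows [np.float64(165.5), np.float64(223.5)] cols [np.float64(292.0), np.float64(352.1)] bar [np.float64(186.2), np.float64(215.9)] 321.9
(3, -1) w11 rows [np.float64(162.7), np.float64(220.9)] cols [np.float64(294.3), np.float64(354.5)] bar [np.float64(183.3), np.float64(213.1)] 324.4
```

Two opposed views agree: the knob axis is at (1.8,-1.0) mm in the relative frame, with the wing at angle 0. I'll descend and grip with the tips at 87 mm, 7 mm above the ring.

```bash

python3 -m pendant '[[[0.01,0,0.3,0],[0.01,0,0.6,0],[0.01,0,0.9,0],[0.01,0,0.9,0],[0.01,0,0.9,0]]]' >/dev/null; python3 rel.py
python3 -m pendant '[[[0,0,0.08,0],[0,0,0.14,0],[0,0,0.14,0],[0,0,0.14,0],[0,0,0.14,0]]]' >/dev/null; python3 rel.py
```

```text
t 19.95 rel [  2.2  -1.5 101.9] F [ 0.3 -0.6  0.7] M [-0.086  0.141  0.023] w 0.501
t 20.45 rel [ 2.1 -1.3 88. ] F [-0.   0.3 -0.1] M [-0.073  0.127  0.008] w 0.5
```

```bash

python3 -m pendant '[[[0,0,0,0],[0,0,0,0],[0,0,0,0],[0,0,0,0],[0,0,0,0],[0,0,0,0],[0,0,0,0],[0,0,0,0]]]' 1 >/dev/null; python3 rel.py
python3 -m pendant '[[[0,0,0,0.02],[0,0,0,0.04],[0,0,0,0.04],[0,0,0,0.04]]]' >/dev/null; python3 rel.py
python3 -m pendant '[[[0,0,0,0.02],[0,0,0,0.04],[0,0,0,0.06],[0,0,0,0.06]]]' >/dev/null; python3 rel.py
```

```text
t 21.25 rel [ 1.8 -1.9 87.6] F [ 0.5 -4.6  0.1] M [-1.487  0.227 -0.029] w 0.129
t 21.65 rel [ 1.8 -2.  87.6] F [-0.4 -5.3  0.5] M [-1.658  0.158  0.042] w 0.134
t 22.05 rel [ 1.8 -2.1 87.6] F [-0.1 -4.9 -0.8] M [-1.682  0.202  0.113] w 0.136
```

```bash
cat > m.py <<'E'
from station import sense
import numpy as np,sys
s=sense();R=s['ee_rot'];yaw=np.degrees(np.arctan2(R[1,1],R[0,1]));th=np.radians((-102.1-yaw+180)%360-180)
print('t',round(s['time_s'],2),'theta %.3f'%th,'F',s['wrist_force'].round(1),'mz %.3f'%s['moment'][2],'w',round(s['gripper_width'],3))
E
python3 m.py
python3 -m pendant '[[[0,0.003,0,0.02],[0,0.005,0,0.04],[0,0.005,0,0.05]]]' >/dev/null; python3 m.py
python3 -m pendant '[[[0,0,0,0.02],[0,0,0,0.04],[0,0,0,0.05]]]' >/dev/null; python3 m.py
python3 -m pendant '[[[0,0,0,0.02],[0,0,0,0.04],[0,0,0,0.05]]]' >/dev/null; python3 m.py
```

```text
t 22.05 theta 0.198 F [-0.1 -4.9 -0.8] mz 0.113 w 0.136
t 22.35 theta 0.298 F [ 0.  -4.7 -0.2] mz 0.181 w 0.132
t 22.65 theta 0.398 F [-0.9 -5.1 -0.2] mz 0.187 w 0.133
t 22.95 theta 0.498 F [ 0.2 -5.9 -0.3] mz 0.214 w 0.137
```

```bash

python3 -m pendant '[[[0,0,0,0.015],[0,0,0,0.025]]]' >/dev/null; python3 m.py
python3 -m pendant '[[[0,0,0,0.015],[0,0,0,0.025]]]' >/dev/null; python3 m.py
python3 -m pendant '[[[0,0,0,0.015],[0,0,0,0.025]]]' >/dev/null; python3 m.py
```

```text
t 23.15 theta 0.548 F [-0.  -5.3 -0.1] mz 0.230 w 0.133
t 23.35 theta 0.598 F [-0.4 -5.9 -0.4] mz 0.158 w 0.134
t 23.55 theta 0.648 F [-0.5 -5.3 -0.5] mz 0.163 w 0.132
```

```bash

python3 -m pendant '[[[0,0,0,0.015],[0,0,0,0.025]]]' >/dev/null; python3 m.py
python3 -m pendant '[[[0,0,0,0.015],[0,0,0,0.025]]]' >/dev/null; python3 m.py
python3 -m pendant '[[[0,0,0,0.01],[0,0,0,0.02]]]' >/dev/null; python3 m.py
```

```text
t 23.75 theta 0.698 F [-1.7 -6.1 -0. ] mz 0.169 w 0.133
t 23.95 theta 0.748 F [-0.6 -5.4 -0.1] mz 0.214 w 0.132
t 24.15 theta 0.787 F [-1.2 -6.   0.4] mz 0.319 w 0.134
```

```bash

python3 -m pendant '[[[0,0,0,0.01],[0,0,0,0.02]]]' >/dev/null; python3 m.py
python3 -m pendant '[[[0,0,0,0.01],[0,0,0,0.02]]]' >/dev/null; python3 m.py
```

```text
t 24.35 theta 0.827 F [ 0.1 -5.4  0.5] mz 0.287 w 0.136
t 24.55 theta 0.867 F [-0.8 -6.3 -0.6] mz 0.385 w 0.134
```

```bash
for i in 1 ; do
python3 -m pendant '[[[0,0,0,0]]]' >/dev/null; python3 m.py
python3 -m pendant '[[[0,0,0,0]]]' >/dev/null; python3 m.py
python3 -m pendant '[[[0,0,0,0]]]' >/dev/null; python3 m.py
python3 -m pendant '[[[0,0,0,0]]]' >/dev/null; python3 m.py
python3 -m pendant '[[[0,0,0,0]]]' >/dev/null; python3 m.py
python3 -m pendant '[[[0,0,0,0]]]' >/dev/null; python3 m.py
done
```

```text
t 24.65 theta 0.866 F [-0.3 -6.1  1.1] mz 0.276 w 0.137
t 24.75 theta 0.866 F [-0.3 -5.8 -0.1] mz 0.304 w 0.131
t 24.85 theta 0.866 F [-0.7 -6.7 -0.1] mz 0.302 w 0.132
t 24.95 theta 0.866 F [-0.7 -5.9  0.4] mz 0.271 w 0.132
t 25.05 theta 0.866 F [ 0.1 -6.7 -0.4] mz 0.326 w 0.137
t 25.15 theta 0.866 F [-0.9 -4.7  0.7] mz 0.348 w 0.135
```

The torque is now about 0.305 N·m against a free-running 0.187 N·m. The excess of 0.12 N·m is about 8 N of squeeze, so I stop here, let go and lift straight up.

```bash

python3 -m pendant '[[[0,0,0,0],[0,0,0,0],[0,0,0,0],[0,0,0,0],[0,0,0,0],[0,0,0,0]]]' 0.5 >/dev/null; python3 m.py
python3 -m pendant '[[[0,0,-0.2,0],[0,0,-0.6,0],[0,0,-1,0],[0,0,-1,0],[0,0,-1,0]]]' >/dev/null; python3 rel.py
python3 - <<'E'
from h import *
a=np.radians(78.1); Y=np.array([np.cos(a),np.sin(a)]); X=np.array([Y[1],-Y[0]])
snap('top','t12');snap('wrist','w12')
import cv2
f='w12'
im=cv2.imread('pics/w12.png').astype(int);g=im.sum(2)//3;b=np.array([.5147,-.1367])+.0018*X-.001*Y
u=proj(f,[*b,.08]);print('knob',u);x0,y0=int(u[0])-50,int(u[1])-40
print('mark before, expect at',proj(f,[.4996+.0007,-.1462+.0005,.08]))
print('\n'.join(f'{y} '+''.join('#' if g[y,x]<50 else ('+' if g[y,x]<90 else ('-' if g[y,x]<125 else('.' if g[y,x]<180 else ' '))) for x in range(x0,x0+100)) for y in range(y0,y0+80,2)))
for Yy in (104,108,112,116):
  q=b+(Yy+1)*1e-3*Y; print(Yy,'cap top at',proj(f,[*q,.129]),proj('t12',[*q,.129]))
t=cv2.imread('pics/t12.png').astype(int); u=proj('t12',[*(b+.11*Y),.129]);x,y=map(int,u);g=t.sum(2)//3
print(x-14,y-8);print('\n'.join(' '.join('%3d'%v for v in r) for r in g[y-8:y+9,x-14:x+15]))
E
```

```text
t 25.75 theta 0.868 F [1.  0.4 0.3] mz -0.016 w 0.488
t 26.25 rel [  2.   -1.7 188.6] F [ 0.   0.2 -0.1] M [-0.014  0.201 -0.038] w 0.498
knob [323.92462423 195.13327847]
mark before, expect at [343.89036705 195.982035  ]
155 ................... .  ................................. +# ........................................
157 ..............-.. .    . ................................. .........................................
159 ............-...  ... . ..................... ............................... -.....................
161 ..............  .. .  .. ...................     ...    ................... .#-.....................
163 ............ .    .    ...............      .+-+.--.-+++... ..  ...........++. .....................
165 ........... ..   .   .  .... ....... .-++.--+-------------+++-+-  .......... .......................
167 .............. ... ..  .........   .------------....------------+-.... .............................
169 ....-........................  .+--+------------------------..-----+-+. ............................
171 ...........................   +---
[... 4885 characters left out ...]
 100
165 166 168 169 170 171 171 170 171 169 170 168 167 166 162 154 141 107  73  59  61  58  68  67  76  92 119 125 105
164 167 167 170 170 169 171 170 171 170 169 168 167 166 163 155 141 108  68  49  48  53  66  72  77  85  99 102  90
164 165 168 169 170 170 170 170 171 170 169 168 166 166 163 156 143 115  72  48  49  52  66  74  83  95 100  99  90
164 165 167 170 169 170 170 171 170 170 169 168 166 164 163 158 147 122  78  49  47  53  64  73  94 123 126 119 110
163 165 168 169 170 169 170 171 172 170 169 168 166 164 162 158 150 133  88  51  48  55  64  75  98 128 137 136 136
163 165 166 168 170 170 170 170 170 171 169 168 166 165 163 159 153 137  93  54  51  62  69  75  88 109 122 128 132
```

The ring mark shows at w12 (347,197), close to its expected place. I'll measure its stroke direction before and after, and look over the bottle.

```bash

python3 -m pendant '[[[-0.4,-0.34,0,0],[-0.84,-0.71,0,0],[-0.84,-0.71,0,0],[-0.84,-0.71,0,0],[-0.84,-0.71,0,0]]]' >/dev/null; python3 rel.py
python3 - <<'E'
from h import *
a=np.radians(78.1); Y=np.array([np.cos(a),np.sin(a)]); X=np.array([Y[1],-Y[0]]);b=np.array([.5147,-.1367])+.0018*X-.001*Y
snap('wrist','w13')
def rect(f,c,z,h=.04,n=400):
  g=np.linspace(-h,h,n);gx,gy=np.meshgrid(g,g); P=np.c_[(c[0]+gx).ravel(),(c[1]+gy).ravel(),np.full(n*n,z)]
  d=np.load(f'pics/{f}.npz');T=d['T'];q=cv2.projectPoints(P,cv2.Rodrigues(T[:3,:3])[0],T[:3,3],d['K'],d['D'])[0].reshape(n,n,2).astype(np.float32)
  return cv2.remap(cv2.imread(f'pics/{f}.png',0),q,None,cv2.INTER_CUBIC)
for f in('w10','w11','w12'):
  im=rect(f,b,.08); h=im.shape[0]; yy,xx=np.mgrid[:h,:h]; wx=(xx-199.5)*.2;wy=(yy-199.5)*.2 # mm
  r=np.hypot(wx,wy);th=np.degrees(np.arctan2(wy,wx))
  bl=cv2.medianBlur(im,31).astype(int)-im
  m=((bl>25)&(r>15.5)&(r<25.5)&(abs((th+150+180)%360-180)<60)).astype(np.uint8)
  n,l,s,c=cv2.connectedComponentsWithStats(m);i=1+np.argmax(s[1:,4]);X0=np.c_[wx[l==i],wy[l==i]];mu=X0.mean(0);u=np.linalg.svd(X0-mu,full_matrices=False)[2][0]
  print(f,s[i,4],'mark mid',mu.round(1),'r',np.hypot(*mu).round(1),'ang',np.degrees(np.arctan2(mu[1],mu[0])).round(1),'line ang',np.degrees(np.arctan2(u[1],u[0])).round(1)%180)
im=cv2.imread('pics/w13.png').astype(int);g=im.sum(2)//3;rb=im[...,2]-im[...,0]
for Yy in (104,108,112,116):
  q=b+(Yy+1)*1e-3*Y; print(Yy,'cap top',proj('w13',[*q,.129]).round(1),'base',proj('w13',[*q,.012]).round(1))
print('\n'.join(f'{y} '+''.join('#' if rb[y,x]>17 and g[y,x]<110 else ('O' if g[y,x]>205 else ('.' if g[y,x]>140 else ('-' if g[y,x]>75 else ' '))) for x in range(265,385)) for y in range(140,236,2)))
E
```

```text
t 26.85 rel [  1.3 107.6 186.5] F [ 0.4 -0.2 -0.2] M [-0.064  0.157 -0.023] w 0.502
w10 486 mark mid [-18.   -7.6] r 19.6 ang -157.1 line ang 21.9
w11 433 mark mid [-17.9  -7.7] r 19.5 ang -156.9 line ang 21.7
w12 487 mark mid [-24.1   2.9] r 24.2 ang 173.2 line ang 83.4
104 cap top [327.8 209.1] base [326.2 175.7]
108 cap top [324.2 213.1] base [323.8 178.5]
112 cap top [320.7 217. ] base [321.4 181.2]
116 cap top [317.3 220.9] base [319.1 183.9]
140 ......................................................----------------------- -------------------------    -----........
142 .......................................................-------------------- -------------------------  ----  -----......
144 .......................................................-----  ------....-- -------------------------  -------  ------...
146 .......................................................---       -....------------------......----  ------------ ------.
148 .........................................................    -    -..------------------.....--    -------------- -  ----
150 ...................
[... 4651 characters left out ...]
         -----.--............--............................................
226 .-    -........--------------                       ----------...........-..............................................
228 .-        -...-------------      --               ------------.........--..................................-      --....
230 --        ----      -----      ------           -------------........--...........................----------       -....
232 -                   ---      -----------  --- --------------.......--.............................-                 -...
234                     --     --------------------------------......--...............................                   -..
```

```bash
python3 - <<'E'
from h import *
a=np.radians(78.1); Y=np.array([np.cos(a),np.sin(a)]); X=np.array([Y[1],-Y[0]]);b=np.array([.5147,-.1367])+.0018*X-.001*Y
for f,ps in(('w11',((266+69.5,208),(266+76,215.5))),('w12',((274+68.5,196.2),(274+77.5,197.3)))):
  q=[1e3*(onz(f,p,.08)[:2]-b) for p in ps];d=q[1]-q[0];m=(q[0]+q[1])/2
  print(f,np.round(q,1).tolist(),'mid ang',np.degrees(np.arctan2(m[1],m[0])),'line',np.degrees(np.arctan2(d[1],d[0])))
E
```

```text
w11 [[-15.2, -7.0], [-23.5, -11.4]] mid ang -154.44565242024925 line -152.1798596837708
w12 [[-15.0, -6.9], [-22.5, -9.8]] mid ang -156.0154653676572 line -159.07481134042644
```

The ring is unchanged: its mark is within 2° of where it was, which is measurement noise. The wing stays aligned at about 0.86 rad. The bottle stands upright, pushed toward the stop, and the gripper is clear, so I'm handing in.

```bash
python3 -c "
from station import r
print(r.finish_job())"
```

```text
the job is handed in; nothing more can be done
None
```

The job is handed in, with no verdict returned: the bottle stands on the clamp seat, held at an estimated 8 N (judged from the knob torque), the outer ring is unchanged to within about 2°, and the gripper is clear of everything.

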